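Release a locked polishing guard with the release rod

ROBOT

A 7-joint arm with a two-finger parallel gripper is mounted at the origin on the work surface. World frame = base frame: x ahead of the robot, y to its left, z up, the work surface at z = 0. Lengths are in m, angles in rad, forces in N, time in s.
With the tool pointing down it reaches from about 0.4 to 0.925 m from the base axis. Payload 4.1 kg.
Tool frame: the origin (TCP) lies at the very end of the fingers, on their centre line; the grasp point (between the pads) lies 19 mm behind it (manip.grip_point_offset is the y of the grasp point in the tool frame, in m); y points along the fingers, z is the direction in which the jaws open and shut, and the axes are right-handed (so a half turn about y gives the same grasp; the last joint's range is limited). The gripper opens to 85 mm and grips with 20 to 120 N. Pads are 22 mm wide; open, the fingers measure 114 mm over their backs; the gripper's body (76 mm by 85 mm) begins 54 mm behind the grasp point. The pads swing forward as they close: fully open they stand 13 mm farther back than shut.
Start: joints at [-1.432, 0.398, 0.045, 1.537, -0.019, 1.207, -0.051], TCP at [0.153, 0.632, 0.231] pointing down, gripper open.
Joint ranges: [-2.82, 2.82], [-0.49, 2.23], [-1.37, 1.46], [0, 2.46], [-1.36, 4.5], [0.23, 2], [-2.94, 2.94]. Speed limits (rad/s): [2.57, 2.57, 3.14, 3.14, 3.14, 3.14, 3.14].

INTERFACE

Orientations are given as a unit quaternion [w, x, y, z].
In Python, from rig import manip, grab_frame, order gives the robot as it stands.
- The arm moves only by the tool jog_arm, never from a script. Its arguments are lists of equal length, an entry for each row: "gripper": the finger opening in m, from 0 to 0.0854; "slide": the shift along the tool's x, y, z in m, a list of three; "twist": the turn, a rotation vector about the tool's x, y, z in rad, a list of three. A call has 1 to 12 rows; each row shifts and turns the pose as measured when the row begins, along the tool's axes as they then stand; what a row does not reach is not made up. A row lasts 1/12 s, in which the tool goes at most 41.7 mm and 7.16 degrees, less where a joint would pass 70% of its speed; a pose out of reach is approached as far as the arm can. A call with a gripper value outside its range is refused whole. The fingers move at their own pace and stop on an object; "squeeze" is the grip in N (left out, the last holds). Time passes only in rows, so rows that do not move let the fingers close. It gives the time, the measured TCP pose, the force and the opening at its end, in the units of the state.
- manip.state(): the state, without advancing time (a new reading comes with each control period).
- grab_frame(name): name is "side" or "top"; returns a dict with "image" (384x512x3 uint8, red, green, blue), "fov_y" (degrees; the focal length in pixels is half the picture's height over the tangent of half this angle, whatever the lens; pixels are square), "cx", "cy" (the principal point, pixels), "camera_from_world" (4x4, takes a point from world to camera coordinates). Camera axes: x right, y down, z forward; pixel columns grow to the right and rows downward; lengths in m; the calibration is good to about 2 mm. A picture is of the moment at which its call begins. There is no depth.
- order.hand_in(): hands the job in, once; it reports no verdict.
The state is a dict: "clock": time; "joints": joint angles; "joint_velocities": joint speeds; "joint_torque": joint torques, N m; "position": TCP position; "tcp_rot": TCP orientation; "ft_force": force on the tool from outside, world axes, zero at the start; "moment": the same for the moment, N m; "finger_gap": opening from 0.0 (shut) to 1.0 (fully open).
Only numpy, scipy, OpenCV 4.12 (cv2) and the standard library are available. Lean on these libraries where they do the work, as an engineer would, in place of code of your own. Each camera call takes 0.05 s, during which the arm holds its last target. There are 200 camera calls.

TASK

The polishing machine is off but its clear guard is still locked down: take the release rod out of its wooden block, push it down through the narrow slot in the machine's front deck, feel along under the slot for the hidden latch tab and press it gently down until the guard springs up. Then put the rod back upright in its block, fully home, and let go. Do not lean on or pry the guard, do not force the rod against the latch or the machine, and leave the jar, the loupe and the tang alone.

Things in the scene. Friction and masses are not known exactly. Their poses are not given: they have to be found in the camera images.
- polisher: Bench polishing machine, light grey, bolted down, dark 220 mm wheel under a clear guard, motor and drip tank at the rear. Origin on the bench below the slot's centre; x runs front to rear, y along the slot. Casing x -55..375, y -145..145 mm. Front deck, top at z = 85 mm, free back to the guard's front bar at x = 68 mm, but for a knob and a switch (17 mm high) at y = -118 and +118 mm.
- slot (a point): Centre of the release slot, level with the deck's top; axes as the polisher's. Slot 11.5 mm wide (x), 92 mm long (y), edges bevelled 1.5 mm, steel surround, deck 5 mm thick. Below is a hollow with its floor 67 mm under the deck's top; only the latch tab stands in it under the slot, within 26 mm (its middle) either way along y, set by the fitter and not known.
- latch: Hidden sprung lever (pose of its pivot, 62 mm behind the slot) with the latch tab: 8 mm wide along y, spanning the slot's width, 22 mm tall, sides upright, flat top 18 to 34 mm below the deck's top (not known). Firm sideways. Pressed down it takes 5 N to start, about 8 N at the release after about 8 mm; hard stop at about 10.5 mm. Over 20 N bends it.
- guard: Clear hinged guard over the wheel, 290 x 270 mm, 61 mm high above the deck, aluminium front bar; hinged at the rear. Origin in the middle of its front bar, which lies 5 mm above the deck's top while locked and rises by about 50 mm when the guard springs up: by itself, within a second, once released; it then stays up.
- rod_block: Wooden block 64 x 64 x 82 mm, fixed to the bench; origin at the centre of its underside. One vertical through hole of 11.5 mm diameter in its middle, with a 2 mm bevel, holds the release rod.
- block_hole (a point): Centre of the hole's mouth on top of the wooden block (82 mm above the bench).
- rod_grip (a point): Centre of the release rod's handle: black, 14 x 14 mm square (faces along this frame's x and y), 70 mm long; z runs up the rod. Below it a collar 22 mm wide, 5 mm thick, then a round steel shank, 8 mm diameter, 78 mm long. 153 mm in all, about 90 g. It stands upright in the block, collar resting on top, the handle's centre 40 mm above the hole's mouth.
- rod_tip (a point): Centre of the lower end of the release rod's shank, 118 mm below the handle's centre.
- jar: Amber jar with a black cap, 52 mm diameter, 55 mm tall, standing loose; origin at the centre of its underside. Leave alone.
- loupe: Folding steel loupe, 34 x 28 x 18 mm, lying loose; origin at the centre of its underside. Leave alone.
- tang: Polisher's tang: dark steel bar on three feet with a brass post, 150 x 45 x 79 mm, loose; origin at the centre of its underside. Leave alone.
There are look-alikes about, which are no part of the job. Several things look just like the part that bears rod_grip: the one meant starts nearest to the robot's base.

How it is judged:
By the outcome, as a careful person would: the job done as asked, in the order asked, and still so for the second after the job is handed in, with the robot touching nothing.
It also fails if it takes over 58 s, if anything falls off the work surface, if the arm or the gripper's body presses on something with over 40 N, if the wrist force passes 120 N, or if a joint passes its speed limit or range.

## Working session

There is one attempt and no reset: what is moved stays moved. The work goes in short steps, Python scripts to look and compute and a tool call to move; the robot and the scene stay as the last step left them, time stands still between calls to the robot, and variables do not carry over. Pictures are saved under pics/ and viewed, on a budget of 10 in all, crops included, one or two more only if the job needs it, and the job is handed in when it is done.

Besides the shell and the picture viewer there is one more tool, called after "Request:" by a JSON object that holds its "name" and its "arguments", one argument or row to a line. jog_arm: Moves the arm, as the interface text tells. Its arguments: {"type":"object","properties":{"gripper":{"type":"array","items":{"type":"number"}},"slide":{"type":"array","items":{"type":"array","items":{"type":"number"}}},"twist":{"type":"array","items":{"type":"array","items":{"type":"number"}}},"squeeze":{"type":"number"}},"required":["gripper","slide","twist"]}

```bash
mkdir -p pics; ls; python3 - <<'E'
from rig import manip, grab_frame
import cv2,numpy as np
s=manip.state(); print({k:np.round(v,3).tolist() for k,v in s.items()}, manip.grip_point_offset)
for n in("side","top"):
    f=grab_frame(n); cv2.imwrite(f"pics/{n}0.png",f["image"][:,:,::-1]); print(n,f["fov_y"],f["cx"],f["cy"],np.round(f["camera_from_world"],4).tolist())
E
```

```text
pics
{'clock': 0.0, 'joints': [-1.432, 0.399, 0.045, 1.538, -0.019, 1.207, -0.051], 'joint_velocities': [-0.001, -0.0, -0.0, 0.002, -0.0, 0.0, 0.002], 'joint_torque': [-0.0, -47.514, 1.365, -25.422, 0.012, 0.01, 0.0], 'position': [0.153, 0.631, 0.23], 'tcp_rot': [-0.701, 0.703, -0.084, 0.084], 'ft_force': [0.5, -0.863, -0.689], 'moment': [-0.04, -0.013, 0.058], 'finger_gap': 1.0} -0.0187
side 57.03236554281178 256.1001785035272 190.86999372620477 [[-0.8545, -0.5195, 0.0029, 0.4646], [-0.3875, 0.6336, -0.6696, 0.2497], [0.346, -0.5732, -0.7428, 0.8564], [0.0, 0.0, 0.0, 1.0]]
top 43.9930602951776 255.08275787462622 193.56698838863835 [[-0.0177, -0.9997, 0.0176, -0.0033], [-0.9834, 0.0143, -0.181, 0.5492], [0.1807, -0.0205, -0.9833, 1.317], [0.0, 0.0, 0.0, 1.0]]
```

View pics/side0.png

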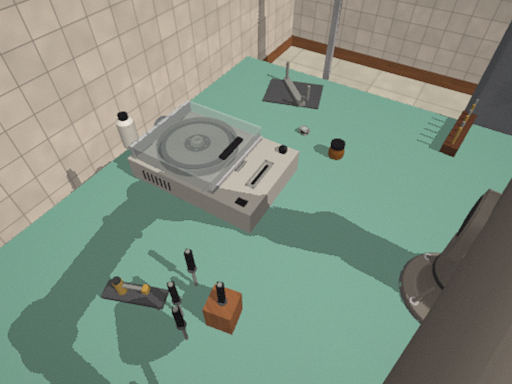

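View pics/top0.png

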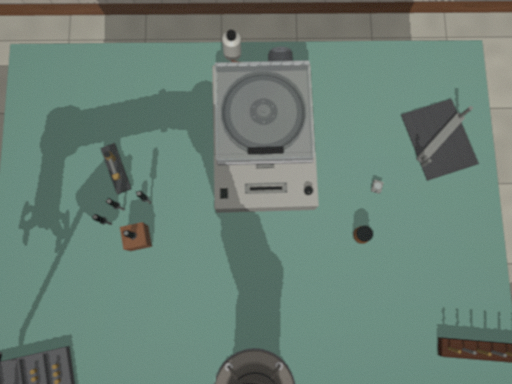

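Candidates for the release rod, (top) / (side) pixels: rod in the block (130,234)/(221,291); loose look-alike rods at (143,196)/(190,258), (112,203)/(173,291) and (99,219)/(179,316). The one in the block is nearest the base (about (254,391) in the top view) and stands as described. I'll check it and the slot in one close crop.

```bash
cat > h.py <<'E'
import numpy as np,cv2
from rig import manip,grab_frame,order
from scipy.spatial.transform import Rotation as R
def cam(f):
    F=f["image"].shape[0]/2/np.tan(np.radians(f["fov_y"])/2)
    return F,f["cx"],f["cy"],np.array(f["camera_from_world"])
def ray(f,p):
    F,cx,cy,T=cam(f); d=T[:3,:3].T@np.array([(p[0]-cx)/F,(p[1]-cy)/F,1]); return -T[:3,:3].T@T[:3,3],d
def plane(f,p,z):
    o,d=ray(f,p); return o+d*(z-o[2])/d[2]
def proj(f,X):
    F,cx,cy,T=cam(f); c=T[:3,:3]@np.array(X)+T[:3,3]; return np.array([cx+F*c[0]/c[2],cy+F*c[1]/c[2]])
def tri(fs,ps):
    A=[];b=[]
    for f,p in zip(fs,ps):
        o,d=ray(f,p); d=d/np.linalg.norm(d); M=np.eye(3)-np.outer(d,d); A.append(M); b.append(M@o)
    A=np.vstack(A);b=np.hstack(b);x=np.linalg.lstsq(A,b,rcond=None)[0]; return x,np.linalg.norm(A@x-b)
def crop(f,x,y,w,h,k): return cv2.resize(f["image"][y:y+h,x:x+w,::-1],None,fx=k,fy=k,interpolation=cv2.INTER_CUBIC)
def st():
    s=manip.state(); return s,R.from_quat(np.array(s["tcp_rot"])[[1,2,3,0]]).as_matrix()
E
python3 - <<'E'
from h import *
t,s=grab_frame("top"),grab_frame("side")
im=np.vstack([np.hstack([crop(t,100,205,64,48,6),crop(s,190,275,64,48,6)]),np.hstack([crop(t,235,165,64,48,6),crop(s,235,145,64,48,6)])])
cv2.imwrite("pics/c1.png",im)
E
```

```text
(no output)
```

View pics/c1.png

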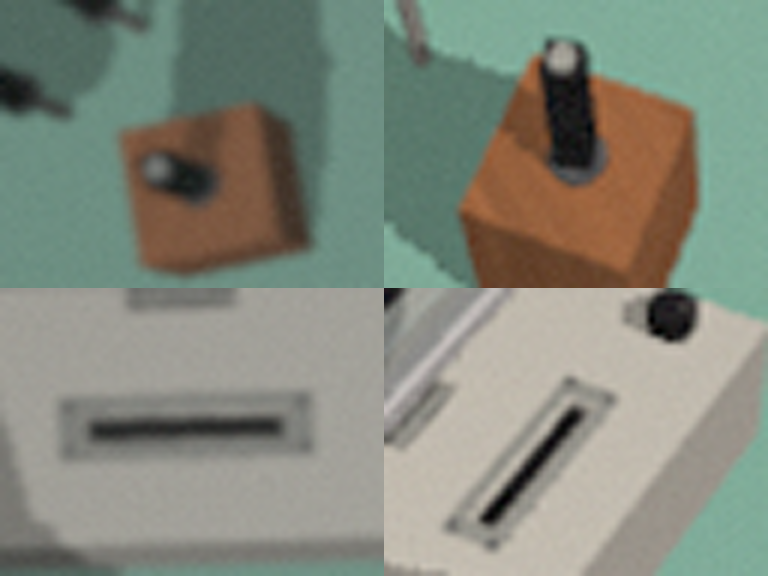

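The crop shows the chosen rod upright in the wooden block: collar seated, cap at about (126,233) top and (220,284.5) side. The slot is clean and dark, running from (250,188.7) to (282,188) in the top view. Next I measure both.

```bash
python3 - <<'E'
from h import *
t,s=grab_frame("top"),grab_frame("side")
np.set_printoptions(precision=4,suppress=True)
# rod cap centre
c=lambda o,p:(o[0]+p[0]/6-.42,o[1]+p[1]/6-.42)
ct,cs=c((100,205),(157,166)),c((190,275),(562-384,58))
print("cap",tri([t,s],[ct,cs]),plane(t,ct,.157),plane(s,cs,.157))
# block top corners
S=[plane(s,c((190,275),p),.082) for p in((76,208),(241,272),(309,108),(151,55))]
T=[plane(t,c((100,205),p),.082) for p in((120,133),(258,103),(284,241),(142,268))]
for n,Q in(("S",S),("T",T)):
    Q=np.array(Q); print(n,Q.mean(0),[np.linalg.norm(Q[i]-Q[i-1]).round(4) for i in range(4)],[np.degrees(np.arctan2(*(Q[i]-Q[i-1])[1::-1])).round(1) for i in range(4)])
# slot
for n,f,(x,y,w,h) in(("top",t,(245,182,44,14)),("side",s,(247,160,32,28))):
    g=f["image"][y:y+h,x:x+w].mean(2); m=(g<g.max()*.38).astype(np.uint8)
    k,l,stt,cen=cv2.connectedComponentsWithStats(m); i=1+stt[1:,4].argmax()
    yy,xx=np.nonzero(l==i); wt=1
    P=np.array([plane(f,(x+a,y+b),.085) for a,b in zip(xx,yy)])[:,:2]
    ctr,(a,b),ang=cv2.minAreaRect(P.astype(np.float32)*1000)
    v=np.linalg.svd(P-P.mean(0))[2][0]
    print(n,"mean",P.mean(0),"rect",ctr,a,b,"dir",np.degrees(np.arctan2(v[1],v[0])),"npx",len(xx))
E
```

```text
cap (array([0.4316, 0.3275, 0.1564]), np.float64(0.0010093787941630283)) [0.4322 0.3276 0.157 ] [0.4307 0.3275 0.157 ]
S [0.4303 0.3277 0.082 ] [np.float64(0.0624), np.float64(0.0632), np.float64(0.0641), np.float64(0.0625)] [np.float64(100.9), np.float64(-169.7), np.float64(-78.5), np.float64(11.8)]
T [0.4306 0.3262 0.082 ] [np.float64(0.0632), np.float64(0.0642), np.float64(0.0651), np.float64(0.0652)] [np.float64(11.0), np.float64(-78.4), np.float64(-168.1), np.float64(99.9)]
top mean [ 0.5586 -0.0406] rect (558.1375732421875, -41.05864334106445) 81.5474624633789 5.723430156707764 dir -88.51731440084023 npx 58
side mean [ 0.557  -0.0388] rect (556.8965454101562, -40.06504440307617) 7.231634616851807 85.8466567993164 dir 90.75699387056625 npx 57
```

```bash
cat >> h.py <<'E'
def plan(X,yaw):
    "slide (tool axes) to X at present orientation; twist (tool axes) to bring tool down with jaw axis z at world yaw (deg, mod 180)"
    s,Rm=st(); d=np.array(X)-s["position"]
    best=None
    for k in(0,180):
        a=np.radians(yaw+k); z=np.array([np.cos(a),np.sin(a),0]); y=np.array([0,0,-1.]); x=np.cross(y,z)
        T=np.column_stack([x,y,z]); w=R.from_matrix(Rm.T@T).as_rotvec()
        if best is None or np.linalg.norm(w)<np.linalg.norm(best[0]): best=(w,T)
    w,T=best
    print("t",round(s["clock"],2),"pos",np.round(s["position"],4),"F",np.round(s["ft_force"],2),"M",np.round(s["moment"],2),"gap",round(s["finger_gap"],3),"j",np.round(s["joints"],2))
    print("slide now mm",np.round(Rm.T@d*1000,1),"| after twist",np.round(T.T@d*1000,1),"| twist rad",np.round(w,4)," jawyaw",np.degrees(np.arctan2(Rm[1,2],Rm[0,2])).round(2),"tooly",np.round(Rm[:,1],4))
E
python3 -c "
from h import *
plan([.431,.3272,.190],101)"
```

```text
t 0.3 pos [0.153  0.6316 0.231 ] F [ 0.22  0.14 -0.23] M [ 0.03 -0.02 -0.03] gap 1.0 j [-1.43  0.4   0.05  1.54 -0.02  1.21 -0.05]
slide now mm [ 341.8   41.1 -230.3] | after twist [ 214.8   41.  -351.8] | twist rad [ 6.000e-04 -4.297e-01 -1.000e-04]  jawyaw 76.38 tooly [-1.e-04 -5.e-04 -1.e+00]
```

Request:
{"name": "jog_arm", "arguments": {
  "gripper": [0.05,0.05,0.05,0.05,0.05,0.05,0.05,0.05,0.05,0.05,0.05,0.05],
  "slide": [
    [0,0,0],
    [0,0,0],
    [0,0,0],
    [0,0,0],
    [0.02,0,-0.033],
    [0.02,0,-0.033],
    [0.02,0,-0.033],
    [0.02,0,-0.033],
    [0.02,0,-0.033],
    [0.02,0,-0.033],
    [0.02,0,-0.033],
    [0.02,0,-0.033]
  ],
  "twist": [
    [0,-0.108,0],
    [0,-0.108,0],
    [0,-0.108,0],
    [0,-0.108,0],
    [0,0,0],
    [0,0,0],
    [0,0,0],
    [0,0,0],
    [0,0,0],
    [0,0,0],
    [0,0,0],
    [0,0,0]
  ],
  "squeeze": 40
}}

```text
clock: 1.3
position: [0.3638, 0.4092, 0.2277]
tcp_rot: [0.704, -0.7, -0.083, 0.087]
ft_force: [0.7, -0.2, 0.7]
finger_gap: 0.586
```

```bash
python3 -c "
from h import *
plan([.431,.3272,.190],101)"
```

```text
t 1.3 pos [0.3638 0.4092 0.2277] F [ 0.73 -0.16  0.74] M [-0.   -0.07  0.02] gap 0.586 j [-0.99  0.22  0.09  1.79 -0.03  1.13  0.92]
slide now mm [ 46.   36.9 -95.9] | after twist [ 50.3  37.7 -93.4] | twist rad [-0.0059  0.0482 -0.0055]  jawyaw 103.76 tooly [-0.0067  0.0046 -1.    ]
```

Request:
{"name": "jog_arm", "arguments": {
  "gripper": [0.05,0.05,0.05,0.05,0.05,0.05],
  "slide": [
    [0,0,0],
    [0.017,0,-0.031],
    [0.017,0,-0.031],
    [0.016,0,-0.031],
    [0,0,0],
    [0,0,0]
  ],
  "twist": [
    [-0.006,0.048,-0.006],
    [0,0,0],
    [0,0,0],
    [0,0,0],
    [0,0,0],
    [0,0,0]
  ]
}}

```text
clock: 1.8
position: [0.4382, 0.3162, 0.2291]
tcp_rot: [-0.703, 0.706, 0.062, -0.058]
ft_force: [-0.2, 0.7, -0.7]
finger_gap: 0.587
```

```bash
python3 - <<'E'
from h import *
plan([.431,.3272,.103],101)
t,s=grab_frame("top"),grab_frame("side")
X=[.431,.3272,.157]
im=np.hstack([crop(t,90,195,96,96,4),crop(s,170,220,96,96,4)]);cv2.imwrite("pics/c2.png",im)
E
```

```text
t 1.8 pos [0.4382 0.3162 0.2291] F [-0.2   0.67 -0.74] M [ 0.05  0.02 -0.02] gap 0.587 j [-0.86  0.2   0.17  1.81 -0.03  1.13  1.07]
slide now mm [ -5.9 126.   12.6] | after twist [ -4.9 126.1  12.2] | twist rad [ 0.0039 -0.0214  0.0058]  jawyaw 99.77 tooly [ 0.0064 -0.0028 -1.    ]
```

View pics/c2.png

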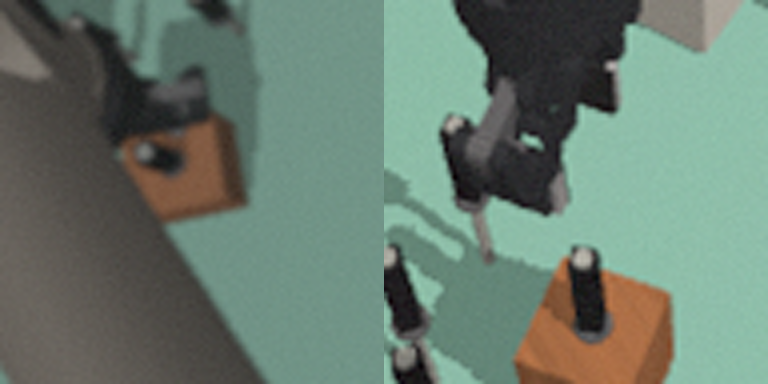

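The rod still stands in its block. The gripper is above it, shifted by parallax, with its pads at about (283,262) in the side picture. I'll check this against the projected TCP.

```bash
python3 - <<'E'
from h import *
t,s=grab_frame("top"),grab_frame("side")
p,Rm=st(); P=np.array(p["position"])
for d in(.03,-.03): 
    X=P+Rm[:,2]*d; print("finger",d,"top crop",(proj(t,X)-[90,195])*4,"side crop",(proj(s,X)-[170,220])*4+[384,0])
E
```

```text
finger 0.03 top crop [ 80.36277074 138.89186584] side crop [541.56366223 216.03279028]
finger -0.03 top crop [177.8272405  120.29396076] side crop [597.53776082 110.22786994]
```

Request:
{"name": "jog_arm", "arguments": {
  "gripper": [0.05,0.05,0.05,0.05,0.05],
  "slide": [
    [0,0,0],
    [-0.005,0,0.0122],
    [0,0.02,0],
    [0,0.02,0],
    [0,0,0]
  ],
  "twist": [
    [0.004,-0.0214,0.006],
    [0,0,0],
    [0,0,0],
    [0,0,0],
    [0,0,0]
  ]
}}

```text
clock: 2.42
position: [0.425, 0.3377, 0.1891]
tcp_rot: [0.705, -0.701, -0.075, 0.074]
ft_force: [-0.8, -0.4, -0.7]
finger_gap: 0.588
```

```bash
python3 - <<'E'
from h import *
plan([.431,.3272,.103],101)
t,s=grab_frame("top"),grab_frame("side")
print("lookalike near",tri([t,s],[(139.5,193),(187.5,251)]))
E
```

```text
t 2.42 pos [0.425  0.3377 0.1891] F [-0.8  -0.39 -0.74] M [-0.04  0.05  0.01] gap 0.588 j [-0.88  0.25  0.15  1.85 -0.05  1.05  1.08]
slide now mm [  3.6  86.1 -12. ] | after twist [  3.9  86.1 -11.5] | twist rad [-0.005   0.0192  0.0012]  jawyaw 102.1 tooly [ 2.0e-04  5.2e-03 -1.0e+00]
lookalike near (array([0.53684203, 0.29652019, 0.14942882]), np.float64(6.24194707163668e-05))
```

Request:
{"name": "jog_arm", "arguments": {
  "gripper": [0.05,0.05,0.05,0.05,0.05,0.05],
  "slide": [
    [0.001,0,-0.004],
    [0.001,0,-0.004],
    [0.001,0,-0.003],
    [0,0,0],
    [0,0,0],
    [0,0,0]
  ],
  "twist": [
    [-0.002,0.009,0],
    [-0.002,0.009,0],
    [0,0,0],
    [0,0,0],
    [0,0,0],
    [0,0,0]
  ]
}}

```text
clock: 3.02
position: [0.4349, 0.3289, 0.1971]
tcp_rot: [0.707, -0.701, -0.071, 0.063]
ft_force: [-0.1, -0.1, -0.7]
finger_gap: 0.583
```

```bash
python3 - <<'E'
from h import *
plan([.431,.3272,.103],101)
E
```

```text
t 3.02 pos [0.4349 0.3289 0.1971] F [-0.13 -0.07 -0.75] M [-0.01  0.06 -0.02] gap 0.583 j [-0.86  0.24  0.16  1.84 -0.04  1.05  1.08]
slide now mm [-5.3 94.  -1.6] | after twist [-4.2 94.1 -0.9] | twist rad [-0.0067 -0.0017  0.0124]  jawyaw 100.9 tooly [ 0.0109  0.0089 -0.9999]
```

Request:
{"name": "jog_arm", "arguments": {
  "gripper": [0.05,0.05,0.05],
  "slide": [
    [0,0,0],
    [0,0,0],
    [0,0,0]
  ],
  "twist": [
    [0,0,0],
    [0,0,0],
    [0,0,0]
  ]
}}

```text
clock: 3.27
position: [0.4352, 0.3289, 0.1976]
tcp_rot: [0.707, -0.701, -0.071, 0.063]
ft_force: [-0.4, -0.5, 0.2]
finger_gap: 0.589
```

Request:
{"name": "jog_arm", "arguments": {
  "gripper": [0.05,0.05],
  "slide": [
    [0,0.02,0],
    [0,0,0]
  ],
  "twist": [
    [0,0,0.012],
    [0,0,0]
  ]
}}

```text
clock: 3.43
position: [0.4356, 0.3296, 0.1779]
tcp_rot: [0.707, -0.701, -0.068, 0.067]
ft_force: [-1.3, -1.3, -1.3]
finger_gap: 0.582
```

Request:
{"name": "jog_arm", "arguments": {
  "gripper": [0.05,0.05],
  "slide": [
    [0,0,0],
    [0,0,0]
  ],
  "twist": [
    [0,0,0],
    [0,0,0]
  ]
}}

```text
clock: 3.6
position: [0.4355, 0.3297, 0.1782]
tcp_rot: [0.707, -0.701, -0.068, 0.067]
ft_force: [-0.5, 0.3, -0.2]
finger_gap: 0.586
```

```bash
python3 - <<'E'
from h import *
plan([.431,.3272,.103],101)
E
```

```text
t 3.6 pos [0.4355 0.3297 0.1782] F [-0.46  0.28 -0.22] M [-0.03 -0.04  0.01] gap 0.586 j [-0.86  0.26  0.16  1.86 -0.06  1.02  1.09]
slide now mm [-5.1 75.2 -2.2] | after twist [-4.9 75.2 -1.6] | twist rad [-0.008  -0.0016  0.0018]  jawyaw 100.91 tooly [ 2.0e-04  8.2e-03 -1.0e+00]
```

Request:
{"name": "jog_arm", "arguments": {
  "gripper": [0.05,0.05,0.05,0.05],
  "slide": [
    [-0.005,0,-0.0018],
    [0,0,0],
    [0,0,0],
    [0,0,0]
  ],
  "twist": [
    [-0.008,0,0.002],
    [0,0,0],
    [0,0,0],
    [0,0,0]
  ]
}}

```text
clock: 3.93
position: [0.4309, 0.3275, 0.1803]
tcp_rot: [0.704, -0.704, -0.068, 0.067]
ft_force: [0.8, -0.9, 0.0]
finger_gap: 0.583
```

```bash
python3 - <<'E'
from h import *
plan([.431,.3272,.103],101)
E
```

```text
t 3.93 pos [0.4309 0.3275 0.1803] F [ 0.75 -0.89  0.  ] M [-0.02 -0.02 -0.07] gap 0.583 j [-0.87  0.25  0.16  1.86 -0.05  1.03  1.08]
slide now mm [-0.1 77.3 -0.4] | after twist [ 0.  77.3 -0.3] | twist rad [-0.0008 -0.0011  0.002 ]  jawyaw 100.94 tooly [ 0.0019  0.0011 -1.    ]
```

Request:
{"name": "jog_arm", "arguments": {
  "gripper": [0.05,0.05,0.05,0.05,0.05,0.05],
  "slide": [
    [0,0.02,0],
    [0,0.02,0],
    [0,0.02,0],
    [0,0.01,0],
    [0,0,0],
    [0,0,0]
  ],
  "twist": [
    [0,0,0],
    [0,0,0],
    [0,0,0],
    [0,0,0],
    [0,0,0],
    [0,0,0]
  ]
}}

```text
clock: 4.43
position: [0.4334, 0.3301, 0.1116]
tcp_rot: [0.706, -0.702, -0.071, 0.064]
ft_force: [0.4, -0.1, 0.4]
finger_gap: 0.588
```

```bash
python3 - <<'E'
from h import *
plan([.431,.3272,.103],101)
E
```

```text
t 4.43 pos [0.4334 0.3301 0.1116] F [ 0.38 -0.11  0.39] M [ 0.01 -0.01  0.03] gap 0.588 j [-0.86  0.33  0.15  1.93 -0.07  0.87  1.09]
slide now mm [-3.   8.5 -2.4] | after twist [-2.9  8.6 -2.3] | twist rad [-0.0053 -0.0006  0.0092]  jawyaw 100.97 tooly [ 0.008   0.007  -0.9999]
```

Request:
{"name": "jog_arm", "arguments": {
  "gripper": [0.05,0.05,0.05,0.05],
  "slide": [
    [-0.003,0.0085,-0.0024],
    [0,0,0],
    [0,0,0],
    [0,0,0]
  ],
  "twist": [
    [-0.0055,0,0.009],
    [0,0,0],
    [0,0,0],
    [0,0,0]
  ]
}}

```text
clock: 4.77
position: [0.4323, 0.3282, 0.105]
tcp_rot: [0.705, -0.703, -0.069, 0.066]
ft_force: [0.2, 0.1, 0.9]
finger_gap: 0.586
```

```bash
python3 - <<'E'
from h import *
plan([.431,.3272,.103],101)
E
```

```text
t 4.77 pos [0.4323 0.3282 0.105 ] F [0.22 0.05 0.9 ] M [ 0.    0.02 -0.  ] gap 0.586 j [-0.85  0.34  0.15  1.93 -0.07  0.87  1.09]
slide now mm [-1.5  2.  -0.7] | after twist [-1.5  2.  -0.7] | twist rad [-0.0017 -0.0007  0.0031]  jawyaw 100.96 tooly [ 0.0028  0.0023 -1.    ]
```

Request:
{"name": "jog_arm", "arguments": {
  "gripper": [0.05,0.03,0.02,0.012,0.005,0.005,0.005,0.005,0.005],
  "slide": [
    [-0.0015,0.001,-0.0007],
    [0,0,0],
    [0,0,0],
    [0,0,0],
    [0,0,0],
    [0,0,0],
    [0,0,0],
    [0,0,0],
    [0,0,0]
  ],
  "twist": [
    [-0.0017,0,0.003],
    [0,0,0],
    [0,0,0],
    [0,0,0],
    [0,0,0],
    [0,0,0],
    [0,0,0],
    [0,0,0],
    [0,0,0]
  ],
  "squeeze": 60
}}

```text
clock: 5.52
position: [0.4319, 0.3279, 0.1057]
tcp_rot: [0.705, -0.703, -0.068, 0.067]
ft_force: [-1.2, 0.3, 0.1]
finger_gap: 0.167
```

```bash
python3 - <<'E'
from h import *
plan([.431,.3272,.103],101)
E
```

```text
t 5.52 pos [0.4319 0.3279 0.1057] F [-1.19  0.28  0.12] M [-0.02  0.01 -0.01] gap 0.167 j [-0.85  0.34  0.15  1.93 -0.07  0.87  1.09]
slide now mm [-1.   2.7 -0.6] | after twist [-1.   2.7 -0.6] | twist rad [-0.0017 -0.0008  0.0028]  jawyaw 100.96 tooly [ 0.0024  0.0022 -1.    ]
```

Request:
{"name": "jog_arm", "arguments": {
  "gripper": [0.005,0.005,0.005,0.005,0.005],
  "slide": [
    [0,-0.012,0],
    [0,-0.012,0],
    [0,-0.012,0],
    [0,0,0],
    [0,0,0]
  ],
  "twist": [
    [0,0,0],
    [0,0,0],
    [0,0,0],
    [0,0,0],
    [0,0,0]
  ]
}}

```text
clock: 5.93
position: [0.4316, 0.3278, 0.1413]
tcp_rot: [0.704, -0.703, -0.068, 0.067]
ft_force: [-0.1, -0.4, -0.7]
finger_gap: 0.168
```

```bash
python3 - <<'E'
from h import *
plan([.4319,.3279,.196],101)
E
```

```text
t 5.93 pos [0.4316 0.3278 0.1413] F [-0.13 -0.39 -0.66] M [-0.02  0.05  0.06] gap 0.168 j [-0.86  0.3   0.16  1.9  -0.06  0.94  1.09]
slide now mm [  0.5 -54.7   0.1] | after twist [  0.4 -54.7  -0. ] | twist rad [-0.0012 -0.0006  0.0023]  jawyaw 100.97 tooly [ 0.002   0.0016 -1.    ]
```

Request:
{"name": "jog_arm", "arguments": {
  "gripper": [0.005,0.005,0.005,0.005,0.005,0.005,0.005,0.005,0.005,0.005],
  "slide": [
    [0,-0.013,0],
    [0,-0.013,0],
    [0,-0.013,0],
    [0,-0.013,0],
    [0,-0.02,0],
    [0,-0.02,0],
    [0,0,0],
    [0,0,0],
    [0,0,0],
    [0,0,0]
  ],
  "twist": [
    [0,0,0],
    [0,0,0],
    [0,0,0],
    [0,0,0],
    [0,0,0],
    [0,0,0],
    [0,0,0],
    [0,0.087,0],
    [0,0.087,0],
    [0,0,0]
  ]
}}

```text
clock: 6.77
position: [0.4284, 0.3254, 0.2263]
tcp_rot: [-0.705, 0.709, 0.001, -0.006]
ft_force: [-0.4, 0.1, -1.1]
finger_gap: 0.166
```

```bash
python3 - <<'E'
from h import *
plan([.5578,-.002,.235],91)
E
```

```text
t 6.77 pos [0.4284 0.3254 0.2263] F [-0.44  0.13 -1.06] M [-0.02 -0.02 -0.01] gap 0.166 j [-0.89  0.21  0.19  1.81 -0.04  1.14  0.89]
slide now mm [ 125.9   -7.4 -328.8] | after twist [ 123.7   -8.7 -329.6] | twist rad [ 0.0065 -0.0069 -0.0064]  jawyaw 90.61 tooly [-0.0064 -0.0066 -1.    ]
```

Request:
{"name": "jog_arm", "arguments": {
  "gripper": [0.005,0.005,0.005,0.005,0.005,0.005,0.005,0.005,0.005,0.005,0.005,0.005],
  "slide": [
    [0,0,0],
    [0.012,-0.001,-0.033],
    [0.012,-0.001,-0.033],
    [0.012,-0.001,-0.033],
    [0.012,-0.001,-0.033],
    [0.012,-0.001,-0.033],
    [0.012,-0.001,-0.033],
    [0.012,-0.001,-0.033],
    [0.012,-0.001,-0.033],
    [0.012,-0.001,-0.03],
    [0,0,0],
    [0,0,0]
  ],
  "twist": [
    [0.006,-0.007,-0.006],
    [0,0,0],
    [0,0,0],
    [0,0,0],
    [0,0,0],
    [0,0,0],
    [0,0,0],
    [0,0,0],
    [0,0,0],
    [0,0,0],
    [0,0,0],
    [0,0,0]
  ]
}}

```text
clock: 7.77
position: [0.5434, 0.0227, 0.2219]
tcp_rot: [-0.705, 0.709, 0.015, -0.025]
ft_force: [0.1, 1.4, -1.6]
finger_gap: 0.167
```

```bash
python3 - <<'E'
from h import *
plan([.557,-.003,.215],91)
E
```

```text
t 7.77 pos [0.5434 0.0227 0.2219] F [ 0.05  1.39 -1.62] M [0.11 0.01 0.02] gap 0.167 j [-0.46  0.24  0.4   1.8  -0.09  1.13  1.6 ]
slide now mm [ 12.2   6.9 -26.4] | after twist [ 13.1   6.9 -25.9] | twist rad [ 0.0064  0.0381 -0.0139]  jawyaw 93.19 tooly [-0.0137 -0.0069 -0.9999]
```

Request:
{"name": "jog_arm", "arguments": {
  "gripper": [0.005,0.005,0.005,0.005,0.005,0.005],
  "slide": [
    [0,0,0],
    [0.007,0.004,-0.013],
    [0.006,0.003,-0.012],
    [0,0,0],
    [0,0,0],
    [0,0,0]
  ],
  "twist": [
    [0.006,0.038,-0.014],
    [0,0,0],
    [0,0,0],
    [0,0,0],
    [0,0,0],
    [0,0,0]
  ]
}}

```text
clock: 8.27
position: [0.5534, 0.002, 0.2102]
tcp_rot: [0.708, -0.706, -0.008, 0.012]
ft_force: [0.4, -0.1, -1.5]
finger_gap: 0.166
```

```bash
python3 - <<'E'
from h import *
plan([.557,-.003,.215],91)
E
```

```text
t 8.27 pos [0.5534 0.002  0.2102] F [ 0.4  -0.06 -1.5 ] M [-0.01  0.03 -0.02] gap 0.166 j [-0.42  0.27  0.41  1.8  -0.12  1.11  1.63]
slide now mm [ 3.4 -4.8 -5.1] | after twist [ 3.5 -4.8 -5.1] | twist rad [-0.0016  0.0111 -0.0068]  jawyaw 91.63 tooly [-0.0068  0.0015 -1.    ]
```

Request:
{"name": "jog_arm", "arguments": {
  "gripper": [0.005,0.005,0.005,0.005,0.005],
  "slide": [
    [0.0035,0,-0.005],
    [0,0,0],
    [0,0,0],
    [0,0,0],
    [0,0,0]
  ],
  "twist": [
    [-0.0016,0.011,-0.007],
    [0,0,0],
    [0,0,0],
    [0,0,0],
    [0,0,0]
  ]
}}

```text
clock: 8.68
position: [0.5565, 0.0011, 0.2102]
tcp_rot: [0.708, -0.706, -0.008, 0.008]
ft_force: [-0.3, -0.2, -1.0]
finger_gap: 0.17
```

```bash
python3 - <<'E'
from h import *
plan([.557,-.003,.19],91)
t,s=grab_frame("top"),grab_frame("side")
cv2.imwrite("pics/c3.png",np.hstack([crop(t,225,150,64,72,6),crop(s,235,120,64,72,6)]))
p=np.array(manip.state()["position"])
for n,f,o in(("t",t,[225,150]),("s",s,[235,120])): print(n,(proj(f,p-[0,0,.1017])-o+.42)*6,[((proj(f,[.5578-.019*y,-.040+y,.085])-o+.42)*6).round(0) for y in(-.046,.046)])
E
```

```text
t 8.68 pos [0.5565 0.0011 0.2102] F [-0.28 -0.16 -0.97] M [-0.02 -0.01 -0.01] gap 0.17 j [-0.42  0.27  0.41  1.8  -0.12  1.1   1.63]
slide now mm [ 0.4 20.2 -4.2] | after twist [ 0.4 20.2 -4.1] | twist rad [-0.002   0.0059  0.0005]  jawyaw 91.34 tooly [ 5.0e-04  2.1e-03 -1.0e+00]
t [156.39432358 225.37939105] [array([341., 228.]), array([145., 234.])]
s [104.78823911 344.48893955] [array([195., 268.]), array([ 99., 386.])]
```

View pics/c3.png

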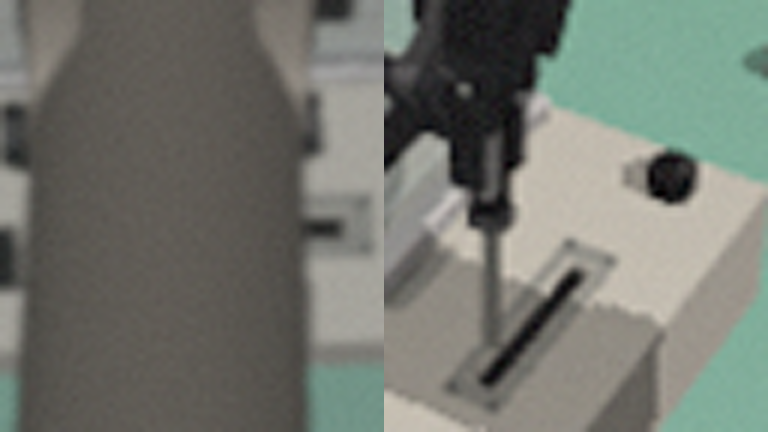

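The side view shows the rod held upright with its tip at (252.5,177.5), exactly where the TCP predicts. The slot's ends match their projection within half a pixel. Next I correct and lower the tip to just above the deck.

Request:
{"name": "jog_arm", "arguments": {
  "gripper": [0.005,0.005,0.005,0.005,0.005,0.005],
  "slide": [
    [0.0008,0.006,-0.0046],
    [0,0.006,0],
    [0,0.004,0],
    [0,0,0],
    [0,0,0],
    [0,0,0]
  ],
  "twist": [
    [-0.002,0.006,0],
    [0,0,0],
    [0,0,0],
    [0,0,0],
    [0,0,0],
    [0,0,0]
  ]
}}

```text
clock: 9.28
position: [0.557, -0.0045, 0.1918]
tcp_rot: [-0.707, 0.707, 0.005, -0.006]
ft_force: [0.1, -0.9, -1.2]
finger_gap: 0.166
```

```bash
python3 - <<'E'
from h import *
plan([.5573,-.0035,.1867],91)
E
```

```text
t 9.28 pos [ 0.557  -0.0045  0.1918] F [ 0.09 -0.91 -1.19] M [0.01 0.03 0.01] gap 0.166 j [-0.41  0.29  0.41  1.82 -0.13  1.06  1.64]
slide now mm [0.3 5.1 1. ] | after twist [0.3 5.1 1. ] | twist rad [ 0.0007 -0.0015 -0.0008]  jawyaw 90.91 tooly [-8.e-04 -7.e-04 -1.e+00]
```

Request:
{"name": "jog_arm", "arguments": {
  "gripper": [0.005,0.005,0.005,0.005,0.005,0.005],
  "slide": [
    [0.0003,0.003,0.001],
    [0,0.003,0],
    [0,0.003,0],
    [0,0.003,0],
    [0,0,0],
    [0,0,0]
  ],
  "twist": [
    [0,0,0],
    [0,0,0],
    [0,0,0],
    [0,0,0],
    [0,0,0],
    [0,0,0]
  ]
}}

```text
clock: 9.78
position: [0.5576, -0.0031, 0.1787]
tcp_rot: [-0.707, 0.707, 0.006, -0.006]
ft_force: [0.1, -0.1, -0.4]
finger_gap: 0.163
```

```bash
python3 - <<'E'
from h import *
plan([.5573,-.0035,.1487],91)
E
```

```text
t 9.78 pos [ 0.5576 -0.0031  0.1787] F [ 0.08 -0.14 -0.42] M [-0.02 -0.05  0.03] gap 0.163 j [-0.41  0.3   0.41  1.83 -0.14  1.04  1.64]
slide now mm [-0.3 30.  -0.4] | after twist [-0.3 30.  -0.4] | twist rad [ 0.0005 -0.0011 -0.0003]  jawyaw 90.94 tooly [-3.e-04 -5.e-04 -1.e+00]
```

Request:
{"name": "jog_arm", "arguments": {
  "gripper": [0.005,0.005,0.005,0.005,0.005,0.005],
  "slide": [
    [0,0.004,0],
    [0,0.004,0],
    [0,0.004,0],
    [0,0.004,0],
    [0,0,0],
    [0,0,0]
  ],
  "twist": [
    [0,0,0],
    [0,0,0],
    [0,0,0],
    [0,0,0],
    [0,0,0],
    [0,0,0]
  ]
}}

```text
clock: 10.28
position: [0.5575, -0.0031, 0.1608]
tcp_rot: [-0.707, 0.707, 0.006, -0.006]
ft_force: [-0.2, -0.2, -0.3]
finger_gap: 0.168
```

Request:
{"name": "jog_arm", "arguments": {
  "gripper": [0.005,0.005,0.005,0.005,0.005],
  "slide": [
    [0,0.004,0],
    [0,0.004,0],
    [0,0.004,0],
    [0,0,0],
    [0,0,0]
  ],
  "twist": [
    [0,0,0],
    [0,0,0],
    [0,0,0],
    [0,0,0],
    [0,0,0]
  ]
}}

```text
clock: 10.7
position: [0.5576, -0.0031, 0.1475]
tcp_rot: [-0.707, 0.707, 0.006, -0.006]
ft_force: [-0.6, -0.6, -1.2]
finger_gap: 0.165
```

```bash
python3 - <<'E'
from h import *
plan([.5573,-.0035,.1487],91)
E
```

```text
t 10.7 pos [ 0.5576 -0.0031  0.1475] F [-0.62 -0.56 -1.21] M [ 0.01 -0.    0.  ] gap 0.165 j [-0.4   0.34  0.4   1.86 -0.16  0.97  1.66]
slide now mm [-0.3 -1.2 -0.4] | after twist [-0.3 -1.2 -0.4] | twist rad [ 0.0005 -0.0011 -0.0004]  jawyaw 90.94 tooly [-4.e-04 -5.e-04 -1.e+00]
```

Request:
{"name": "jog_arm", "arguments": {
  "gripper": [0.005,0.005,0.005,0.005],
  "slide": [
    [0,-0.002,-0.0015],
    [0,0,-0.0015],
    [0,0,-0.0015],
    [0,0,-0.0015]
  ],
  "twist": [
    [0,0,0],
    [0,0,0],
    [0,0,0],
    [0,0,0]
  ]
}}

```text
clock: 11.03
position: [0.5582, -0.0092, 0.1501]
tcp_rot: [-0.707, 0.707, 0.006, -0.006]
ft_force: [-0.6, -0.7, -0.9]
finger_gap: 0.167
```

Request:
{"name": "jog_arm", "arguments": {
  "gripper": [0.005,0.005,0.005,0.005],
  "slide": [
    [0,0,-0.0015],
    [0,0,-0.0015],
    [0,0,-0.0015],
    [0,0,-0.0015]
  ],
  "twist": [
    [0,0,0],
    [0,0,0],
    [0,0,0],
    [0,0,0]
  ]
}}

```text
clock: 11.37
position: [0.5584, -0.0163, 0.1505]
tcp_rot: [-0.707, 0.707, 0.006, -0.005]
ft_force: [-0.5, -0.4, -1.7]
finger_gap: 0.167
```

Request:
{"name": "jog_arm", "arguments": {
  "gripper": [0.005,0.005,0.005,0.005],
  "slide": [
    [-0.0005,0,-0.0015],
    [0,0,-0.0015],
    [0,0,-0.0015],
    [0,0,-0.0015]
  ],
  "twist": [
    [0,0,0],
    [0,0,0],
    [0,0,0],
    [0,0,0]
  ]
}}

```text
clock: 11.7
position: [0.5579, -0.0231, 0.1505]
tcp_rot: [-0.707, 0.707, 0.006, -0.005]
ft_force: [0.2, 1.3, -1.3]
finger_gap: 0.165
```

Request:
{"name": "jog_arm", "arguments": {
  "gripper": [0.005,0.005,0.005,0.005],
  "slide": [
    [0,0,-0.0015],
    [0,0,-0.0015],
    [0,0,-0.0015],
    [0,0,-0.0015]
  ],
  "twist": [
    [0,0,0],
    [0,0,0],
    [0,0,0],
    [0,0,0]
  ]
}}

```text
clock: 12.03
position: [0.558, -0.0298, 0.1505]
tcp_rot: [-0.707, 0.707, 0.006, -0.005]
ft_force: [-0.2, -1.4, -0.9]
finger_gap: 0.161
```

Request:
{"name": "jog_arm", "arguments": {
  "gripper": [0.005,0.005,0.005,0.005],
  "slide": [
    [0,0,-0.0015],
    [0,0,-0.0015],
    [0,0,-0.0015],
    [0,0,-0.0015]
  ],
  "twist": [
    [0,0,0],
    [0,0,0],
    [0,0,0],
    [0,0,0]
  ]
}}

```text
clock: 12.37
position: [0.5582, -0.0357, 0.1505]
tcp_rot: [0.707, -0.707, -0.006, 0.005]
ft_force: [0.3, 1.8, -1.6]
finger_gap: 0.164
```

Request:
{"name": "jog_arm", "arguments": {
  "gripper": [0.005,0.005,0.005,0.005],
  "slide": [
    [0,0,-0.0015],
    [0,0,-0.0015],
    [0,0,-0.0015],
    [0,0,-0.0015]
  ],
  "twist": [
    [0,0,0],
    [0,0,0],
    [0,0,0],
    [0,0,0]
  ]
}}

```text
clock: 12.7
position: [0.5585, -0.0371, 0.1504]
tcp_rot: [0.71, -0.704, -0.007, 0.006]
ft_force: [0.8, 4.0, -0.2]
finger_gap: 0.165
```

```bash
python3 - <<'E'
from h import *
plan([.558,-.035,.170],91)
s,Rm=st(); print("tip",np.array(s["position"])+Rm[:,1]*.1017)
E
```

```text
t 12.7 pos [ 0.5585 -0.0371  0.1504] F [ 0.79  3.99 -0.18] M [ 1.18 -0.03  0.01] gap 0.165 j [-0.34  0.34  0.41  1.86 -0.17  0.98  1.74]
slide now mm [ -0.5 -19.5   2.3] | after twist [ -0.5 -19.6   2.1] | twist rad [-0.0079  0.0007  0.0011]  jawyaw 91.04 tooly [ 0.001   0.0079 -1.    ]
tip [ 0.5586432  -0.03630206  0.04874681]
```

Contact at tip y = -0.0363 (4 N), so the tab's middle should be near y = -0.0443. I back off, straighten and lift above the tab.

Request:
{"name": "jog_arm", "arguments": {
  "gripper": [0.005,0.005,0.005,0.005,0.005,0.005,0.005,0.005],
  "slide": [
    [-0.0005,0,0.0025],
    [0,0,0],
    [0,-0.006,0],
    [0,-0.006,0],
    [0,-0.006,0],
    [0,-0.004,0],
    [0,0,0],
    [0,0,0]
  ],
  "twist": [
    [-0.008,0,0.001],
    [0,0,0],
    [0,0,0],
    [0,0,0],
    [0,0,0],
    [0,0,0],
    [0,0,0],
    [0,0,0]
  ]
}}

```text
clock: 13.37
position: [0.5587, -0.0393, 0.1758]
tcp_rot: [-0.704, 0.71, 0.007, -0.005]
ft_force: [-0.3, -0.2, -0.5]
finger_gap: 0.164
```

```bash
python3 - <<'E'
from h import *
plan([.558,-.0443,.173],91)
E
```

```text
t 13.37 pos [ 0.5587 -0.0393  0.1758] F [-0.27 -0.17 -0.51] M [-0.01  0.01  0.01] gap 0.164 j [-0.36  0.31  0.42  1.83 -0.14  1.03  1.71]
slide now mm [-0.8  2.8 -4.9] | after twist [-0.8  2.8 -5. ] | twist rad [ 0.0083 -0.0005  0.0028]  jawyaw 90.97 tooly [ 0.0029 -0.0082 -1.    ]
```

Request:
{"name": "jog_arm", "arguments": {
  "gripper": [0.005,0.005,0.005,0.005,0.005],
  "slide": [
    [-0.0008,0.0025,-0.005],
    [0,0,0],
    [0,0,0],
    [0,0,0],
    [0,0,0]
  ],
  "twist": [
    [0.008,0,0.003],
    [0,0,0],
    [0,0,0],
    [0,0,0],
    [0,0,0]
  ]
}}

```text
clock: 13.78
position: [0.558, -0.0463, 0.173]
tcp_rot: [-0.707, 0.707, 0.005, -0.005]
ft_force: [0.3, 0.6, -0.7]
finger_gap: 0.17
```

```bash
python3 - <<'E'
from h import *
plan([.558,-.0443,.173],91)
E
```

```text
t 13.78 pos [ 0.558  -0.0463  0.173 ] F [ 0.33  0.59 -0.73] M [ 0.04 -0.13 -0.01] gap 0.17 j [-0.34  0.31  0.42  1.83 -0.15  1.03  1.73]
slide now mm [ 0.1 -0.   2. ] | after twist [ 0.1 -0.   2. ] | twist rad [ 0.0004 -0.0023 -0.    ]  jawyaw 90.87 tooly [-0.e+00 -4.e-04 -1.e+00]
```

Tip is 13.7 mm below the deck. I correct by 2 mm and go down in small steps.

Request:
{"name": "jog_arm", "arguments": {
  "gripper": [0.005,0.005,0.005,0.005],
  "slide": [
    [0,0,0.0018],
    [0,0,0],
    [0,0.001,0],
    [0,0.001,0]
  ],
  "twist": [
    [0,-0.002,0],
    [0,0,0],
    [0,0,0],
    [0,0,0]
  ]
}}

```text
clock: 14.12
position: [0.558, -0.0442, 0.1707]
tcp_rot: [-0.707, 0.707, 0.006, -0.006]
ft_force: [0.9, -0.6, -0.3]
finger_gap: 0.167
```

Request:
{"name": "jog_arm", "arguments": {
  "gripper": [0.005,0.005,0.005],
  "slide": [
    [0,0.001,0],
    [0,0.001,0],
    [0,0.001,0]
  ],
  "twist": [
    [0,0,0],
    [0,0,0],
    [0,0,0]
  ]
}}

```text
clock: 14.37
position: [0.558, -0.0439, 0.1674]
tcp_rot: [-0.707, 0.707, 0.006, -0.007]
ft_force: [1.2, -0.1, -0.6]
finger_gap: 0.168
```

Request:
{"name": "jog_arm", "arguments": {
  "gripper": [0.005,0.005,0.005],
  "slide": [
    [0,0.001,0],
    [0,0.001,0],
    [0,0.001,0]
  ],
  "twist": [
    [0,0,0],
    [0,0,0],
    [0,0,0]
  ]
}}

```text
clock: 14.62
position: [0.558, -0.0439, 0.164]
tcp_rot: [-0.707, 0.707, 0.006, -0.007]
ft_force: [0.6, -0.0, -0.3]
finger_gap: 0.165
```

Request:
{"name": "jog_arm", "arguments": {
  "gripper": [0.005,0.005,0.005],
  "slide": [
    [0,0.001,0],
    [0,0.001,0],
    [0,0.001,0]
  ],
  "twist": [
    [0,0,0],
    [0,0,0],
    [0,0,0]
  ]
}}

```text
clock: 14.87
position: [0.5581, -0.0439, 0.1609]
tcp_rot: [-0.707, 0.707, 0.006, -0.007]
ft_force: [-0.4, 0.5, 3.3]
finger_gap: 0.168
```

Request:
{"name": "jog_arm", "arguments": {
  "gripper": [0.005,0.005,0.005],
  "slide": [
    [0,0.001,0],
    [0,0.001,0],
    [0,0.001,0]
  ],
  "twist": [
    [0,0,0],
    [0,0,0],
    [0,0,0]
  ]
}}

```text
clock: 15.12
position: [0.5587, -0.0441, 0.1599]
tcp_rot: [0.707, -0.707, -0.007, 0.006]
ft_force: [-2.1, -0.5, 6.2]
finger_gap: 0.163
```

Request:
{"name": "jog_arm", "arguments": {
  "gripper": [0.005,0.005,0.005],
  "slide": [
    [0,0.001,0],
    [0,0.001,0],
    [0,0.001,0]
  ],
  "twist": [
    [0,0,0],
    [0,0,0],
    [0,0,0]
  ]
}}

```text
clock: 15.37
position: [0.5587, -0.0443, 0.1596]
tcp_rot: [0.708, -0.707, -0.007, 0.006]
ft_force: [-1.5, 0.5, 5.9]
finger_gap: 0.162
```

Request:
{"name": "jog_arm", "arguments": {
  "gripper": [0.005,0.005,0.005],
  "slide": [
    [-0.0003,0.0016,0],
    [0,0.0016,0],
    [0,0.0016,0]
  ],
  "twist": [
    [0,0,0],
    [0,0,0],
    [0,0,0]
  ]
}}

```text
clock: 15.62
position: [0.5588, -0.0445, 0.158]
tcp_rot: [0.708, -0.706, -0.007, 0.006]
ft_force: [-1.9, 0.2, 7.1]
finger_gap: 0.168
```

Request:
{"name": "jog_arm", "arguments": {
  "gripper": [0.005,0.005,0.005],
  "slide": [
    [0,0.0016,0],
    [0,0.0016,0],
    [0,0.0016,0]
  ],
  "twist": [
    [0,0,0],
    [0,0,0],
    [0,0,0]
  ]
}}

```text
clock: 15.87
position: [0.5588, -0.0447, 0.1566]
tcp_rot: [0.709, -0.706, -0.007, 0.006]
ft_force: [-2.1, 0.7, 8.1]
finger_gap: 0.172
```

```bash
python3 - <<'E'
from h import *
plan([.558,-.0443,.152],91)
E
```

```text
t 15.87 pos [ 0.5588 -0.0447  0.1566] F [-2.05  0.67  8.11] M [ 0.04  0.78 -0.01] gap 0.172 j [-0.33  0.33  0.42  1.85 -0.16  0.99  1.74]
slide now mm [-0.8  4.6  0.4] | after twist [-0.8  4.6  0.4] | twist rad [-0.0044 -0.0004  0.0014]  jawyaw 90.97 tooly [ 0.0014  0.0044 -1.    ]
```

Request:
{"name": "jog_arm", "arguments": {
  "gripper": [0.005,0.005,0.005],
  "slide": [
    [-0.0005,0.0018,0],
    [0,0.0018,0],
    [0,0.0018,0]
  ],
  "twist": [
    [-0.003,0,0.001],
    [0,0,0],
    [0,0,0]
  ]
}}

```text
clock: 16.12
position: [0.559, -0.0447, 0.1552]
tcp_rot: [0.708, -0.706, -0.006, 0.005]
ft_force: [-2.4, -1.1, 9.3]
finger_gap: 0.166
```

Request:
{"name": "jog_arm", "arguments": {
  "gripper": [0.005,0.005],
  "slide": [
    [-0.0003,0.0018,0],
    [0,0.0018,0]
  ],
  "twist": [
    [-0.002,0,0],
    [0,0,0]
  ]
}}

```text
clock: 16.28
position: [0.559, -0.0446, 0.1543]
tcp_rot: [0.708, -0.706, -0.007, 0.005]
ft_force: [-3.1, 0.6, 8.5]
finger_gap: 0.167
```

```bash
python3 - <<'E'
from h import *
plan([.558,-.0443,.152],91)
E
```

```text
t 16.28 pos [ 0.559  -0.0446  0.1543] F [-3.06  0.59  8.54] M [0.06 0.88 0.03] gap 0.167 j [-0.33  0.33  0.42  1.85 -0.16  0.99  1.74]
slide now mm [-1.   2.3  0.4] | after twist [-1.   2.3  0.4] | twist rad [-0.0027 -0.0011  0.0021]  jawyaw 90.94 tooly [ 0.0021  0.0027 -1.    ]
```

Request:
{"name": "jog_arm", "arguments": {
  "gripper": [0.005,0.005],
  "slide": [
    [-0.0005,0.0018,0],
    [-0.0005,0.0018,0]
  ],
  "twist": [
    [-0.002,0,0.001],
    [0,0,0]
  ]
}}

```text
clock: 16.45
position: [0.5588, -0.0447, 0.1537]
tcp_rot: [0.708, -0.706, -0.007, 0.005]
ft_force: [-2.1, -0.5, 9.5]
finger_gap: 0.167
```

Request:
{"name": "jog_arm", "arguments": {
  "gripper": [0.005,0.005],
  "slide": [
    [-0.0003,0.0018,0],
    [0,0.0018,0]
  ],
  "twist": [
    [0,0,0],
    [0,0,0]
  ]
}}

```text
clock: 16.62
position: [0.5596, -0.0447, 0.1533]
tcp_rot: [0.708, -0.706, -0.007, 0.004]
ft_force: [-1.1, -0.1, 7.5]
finger_gap: 0.158
```

```bash
python3 - <<'E'
from h import *
plan([.558,-.0443,.152],91)
s=grab_frame("side"); cv2.imwrite("pics/s4.png",crop(s,120,90,190,130,4))
E
```

```text
t 16.62 pos [ 0.5596 -0.0447  0.1533] F [-1.05 -0.1   7.52] M [ 0.    0.35 -0.09] gap 0.158 j [-0.33  0.34  0.42  1.85 -0.17  0.98  1.74]
slide now mm [-1.6  1.3  0.5] | after twist [-1.6  1.3  0.5] | twist rad [-0.0033 -0.0017  0.0053]  jawyaw 90.9 tooly [ 0.0052  0.0033 -1.    ]
```

View pics/s4.png

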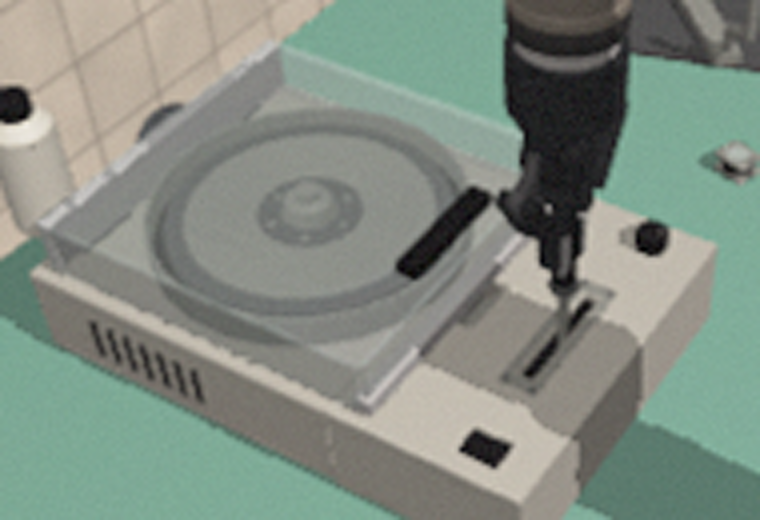

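The guard is still down. Its front bar runs from (208,192) to (248,151) in the full frame, and the rod is in the slot. The press has reached about 7.5 mm, so I continue gently.

Request:
{"name": "jog_arm", "arguments": {
  "gripper": [0.005,0.005],
  "slide": [
    [-0.0005,0.0018,0],
    [-0.0003,0.0018,0]
  ],
  "twist": [
    [-0.002,0,0.003],
    [0,0,0.001]
  ]
}}

```text
clock: 16.83
position: [0.56, -0.0448, 0.1522]
tcp_rot: [0.708, -0.706, -0.007, 0.004]
ft_force: [-1.8, 0.4, 5.2]
finger_gap: 0.165
```

```bash
python3 - <<'E'
from h import *
plan([.558,-.0443,.152],91)
s=grab_frame("side"); o=cv2.imread("pics/s4.png"); n=crop(s,120,90,190,130,4)
d=cv2.absdiff(o,n).mean(2); print("diff guard region",d[200:420,40:400].mean(), (d[200:420,40:400]>30).sum())
E
```

```text
t 16.83 pos [ 0.56   -0.0448  0.1522] F [-1.82  0.35  5.24] M [ 0.06  0.59 -0.01] gap 0.165 j [-0.33  0.34  0.42  1.85 -0.17  0.98  1.74]
slide now mm [-2.   0.2  0.5] | after twist [-2.   0.2  0.6] | twist rad [-0.0022 -0.0021  0.0041]  jawyaw 90.88 tooly [ 0.0041  0.0023 -1.    ]
diff guard region 2.179234006734007 41
```

Request:
{"name": "jog_arm", "arguments": {
  "gripper": [0.005,0.005,0.005],
  "slide": [
    [-0.001,0.0005,0],
    [0,0,0],
    [0,0,0]
  ],
  "twist": [
    [-0.002,0,0.003],
    [0,0,0],
    [0,0,0]
  ]
}}

```text
clock: 17.13
position: [0.5603, -0.0447, 0.1545]
tcp_rot: [0.708, -0.706, -0.007, 0.004]
ft_force: [-2.0, 0.7, 6.6]
finger_gap: 0.162
```

```bash
cat > gd.py <<'E'
from h import *
plan([.558,-.0443,.152],91)
s=grab_frame("side"); o=cv2.imread("pics/s4.png"); n=crop(s,120,90,190,130,4)
d=cv2.absdiff(o,n).mean(2); print("diff guard region",d[200:420,40:400].mean(), (d[200:420,40:400]>30).sum())
E
python3 gd.py
```

```text
t 17.13 pos [ 0.5603 -0.0447  0.1545] F [-1.96  0.65  6.64] M [-0.03  0.47 -0.03] gap 0.162 j [-0.33  0.34  0.42  1.85 -0.16  0.99  1.74]
slide now mm [-2.3  2.5  0.4] | after twist [-2.3  2.5  0.4] | twist rad [-0.0017 -0.0025  0.0041]  jawyaw 90.86 tooly [ 0.0041  0.0017 -1.    ]
diff guard region 6.902335858585858 4604
```

The guard region is changing, so it has released. I withdraw the rod straight up while checking.

Request:
{"name": "jog_arm", "arguments": {
  "gripper": [0.005,0.005,0.005,0.005,0.005,0.005],
  "slide": [
    [-0.001,-0.004,0],
    [-0.001,-0.004,0],
    [0,-0.006,0],
    [0,-0.006,0],
    [0,0,0],
    [0,0,0]
  ],
  "twist": [
    [-0.002,0,0.004],
    [0,0,0],
    [0,0,0],
    [0,0,0],
    [0,0,0],
    [0,0,0]
  ]
}}

```text
clock: 17.68
position: [0.5589, -0.0447, 0.1767]
tcp_rot: [-0.707, 0.707, 0.006, -0.005]
ft_force: [0.2, -0.8, -1.0]
finger_gap: 0.161
```

```bash
sed -i 's/.152\],91/.235],91/' gd.py; echo 'cv2.imwrite("pics/s5.png",n)'>>gd.py; python3 gd.py
```

```text
t 17.68 pos [ 0.5589 -0.0447  0.1767] F [ 0.23 -0.85 -1.05] M [ 0.07 -0.17  0.02] gap 0.161 j [-0.34  0.31  0.42  1.83 -0.15  1.03  1.72]
slide now mm [ -0.7 -58.3   0.4] | after twist [ -0.9 -58.3   0.4] | twist rad [ 0.0005 -0.0024  0.0022]  jawyaw 90.86 tooly [ 2.2e-03 -5.0e-04 -1.0e+00]
diff guard region 10.488926767676766 8615
```

View pics/s5.png

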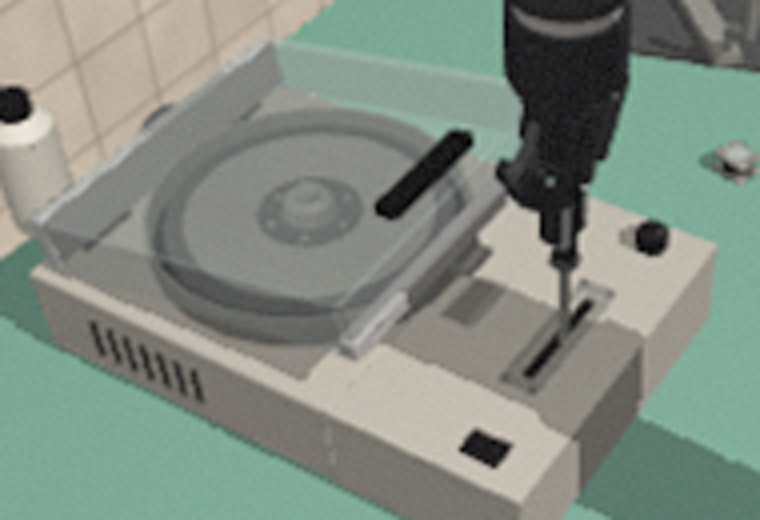

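The guard has sprung up: its front bar is now raised, at about (207,175) to (243,140). I withdraw and go back to the block.

Request:
{"name": "jog_arm", "arguments": {
  "gripper": [0.005,0.005,0.005,0.005,0.005,0.005,0.005,0.005,0.005,0.005,0.005,0.005],
  "slide": [
    [-0.0005,-0.01,0],
    [0,-0.014,0],
    [0,-0.018,0],
    [0,-0.014,0],
    [-0.011,0,0.032],
    [-0.011,0,0.032],
    [-0.011,0,0.032],
    [-0.011,0,0.032],
    [-0.011,0,0.032],
    [-0.011,0,0.032],
    [-0.011,0,0.032],
    [-0.011,0,0.032]
  ],
  "twist": [
    [0,0,0],
    [0,0,0],
    [0,0,0],
    [0,0,0],
    [0,0,0],
    [0,0,0],
    [0,0,0],
    [0,0,0],
    [0,0,0],
    [0,0,0],
    [0,0,0],
    [0,0,0]
  ]
}}

```text
clock: 18.73
position: [0.4635, 0.2068, 0.2381]
tcp_rot: [-0.704, 0.71, -0.004, 0.002]
ft_force: [0.3, 1.3, -1.2]
finger_gap: 0.163
```

```bash
python3 - <<'E'
from h import *
plan([.4319,.3279,.21],101)
E
```

```text
t 18.73 pos [0.4635 0.2068 0.2381] F [ 0.27  1.32 -1.21] M [ 0.02 -0.02  0.02] gap 0.163 j [-0.74  0.14  0.26  1.86 -0.03  1.15  1.09]
slide now mm [-32.6  27.  121.1] | after twist [ -7.9  28.1 124.9] | twist rad [ 0.009  -0.2011 -0.0044]  jawyaw 89.48 tooly [-0.0035 -0.0093 -1.    ]
```

Request:
{"name": "jog_arm", "arguments": {
  "gripper": [0.005,0.005,0.005,0.005,0.005,0.005,0.005,0.005,0.005],
  "slide": [
    [0,0,0],
    [0,0,0],
    [-0.002,0,0.028],
    [-0.002,0,0.028],
    [-0.002,0,0.028],
    [0,0,0.02],
    [0,0,0],
    [0,0,0],
    [0,0,0]
  ],
  "twist": [
    [0.005,-0.1,-0.002],
    [0.004,-0.1,-0.002],
    [0,0,0],
    [0,0,0],
    [0,0,0],
    [0,0,0],
    [0,0,0],
    [0,0,0],
    [0,0,0]
  ]
}}

```text
clock: 19.48
position: [0.4262, 0.3186, 0.2405]
tcp_rot: [-0.702, 0.704, 0.073, -0.079]
ft_force: [0.4, -0.1, -0.9]
finger_gap: 0.161
```

```bash
python3 - <<'E'
from h import *
plan([.4319,.3279,.21],101)
E
```

```text
t 19.48 pos [0.4262 0.3186 0.2405] F [ 0.36 -0.09 -0.91] M [-0.02 -0.04 -0.01] gap 0.161 j [-0.86  0.19  0.16  1.8  -0.04  1.16  1.1 ]
slide now mm [ 7.9 30.5  7.9] | after twist [ 7.4 30.5  8.1] | twist rad [ 0.001   0.0243 -0.0089]  jawyaw 102.39 tooly [-0.0086 -0.0028 -1.    ]
```

Request:
{"name": "jog_arm", "arguments": {
  "gripper": [0.005,0.005,0.005,0.005,0.005],
  "slide": [
    [0.0077,0.015,0.008],
    [0,0.01,0],
    [0,0,0],
    [0,0,0],
    [0,0,0]
  ],
  "twist": [
    [0.001,0.024,-0.009],
    [0,0,0],
    [0,0,0],
    [0,0,0],
    [0,0,0]
  ]
}}

```text
clock: 19.9
position: [0.4338, 0.3212, 0.2154]
tcp_rot: [-0.703, 0.706, 0.065, -0.065]
ft_force: [-0.3, -0.5, -1.4]
finger_gap: 0.162
```

```bash
python3 - <<'E'
from h import *
plan([.4319,.3279,.188],101)
E
```

```text
t 19.9 pos [0.4338 0.3212 0.2154] F [-0.27 -0.47 -1.38] M [0.01 0.01 0.04] gap 0.162 j [-0.86  0.22  0.16  1.82 -0.04  1.11  1.07]
slide now mm [-0.6 27.4  7. ] | after twist [-0.6 27.4  6.9] | twist rad [ 0.0039 -0.0078 -0.0011]  jawyaw 100.55 tooly [-4.0e-04 -4.1e-03 -1.0e+00]
```

Request:
{"name": "jog_arm", "arguments": {
  "gripper": [0.005,0.005,0.005,0.005,0.005,0.005],
  "slide": [
    [-0.0006,0,0.007],
    [0,0.008,0],
    [0,0.008,0],
    [0,0,0],
    [0,0,0],
    [0,0,0]
  ],
  "twist": [
    [0.004,-0.008,-0.001],
    [0,0,0],
    [0,0,0],
    [0,0,0],
    [0,0,0],
    [0,0,0]
  ]
}}

```text
clock: 20.4
position: [0.4324, 0.3273, 0.1991]
tcp_rot: [0.704, -0.704, -0.068, 0.067]
ft_force: [0.1, 0.9, -1.9]
finger_gap: 0.16
```

```bash
python3 - <<'E'
from h import *
plan([.4319,.3279,.188],101)
s=grab_frame("side")
cv2.imwrite("pics/c6.png",crop(s,185,220,75,95,6))
s0=manip.state()["position"]
print((proj(s,np.array(s0)-[0,0,.1017])-[185,220]+.42)*6,(proj(s,[.4319,.3279,.082])-[185,220]+.42)*6)
E
```

```text
t 20.4 pos [0.4324 0.3273 0.1991] F [ 0.12  0.85 -1.9 ] M [-0.02 -0.04 -0.04] gap 0.16 j [-0.86  0.24  0.16  1.84 -0.04  1.07  1.07]
slide now mm [-0.4 11.1  0.7] | after twist [-0.3 11.1  0.7] | twist rad [-0.0009 -0.0006  0.0009]  jawyaw 100.97 tooly [ 7.0e-04  1.1e-03 -1.0e+00]
[216.8760373  465.16885956] [220.28861393 486.60152422]
```

View pics/c6.png

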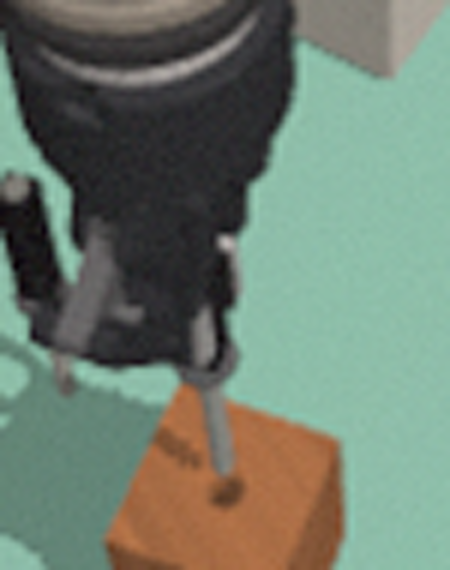

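```bash
python3 - <<'E'
from h import *
s=grab_frame("side"); p=np.array(manip.state()["position"])
for dz in(.0237,.05,.075,.1017): print(dz,((proj(s,p-[0,0,dz])-[185,220]+.42)*6).round(1))
b=np.array([.4319,.3279,.082]);print([((proj(s,b+d)-[185,220]+.42)*6).round(1) for d in([0,0,0],[.01,0,0],[0,.01,0])])
g=cv2.cvtColor(crop(s,185,220,75,95,6),cv2.COLOR_BGR2HSV)
for y in range(395,475,10):
    r=g[y,190:245,1]; x=190+np.nonzero(r<90)[0]; print(y,x.min() if len(x) else None,x.max() if len(x) else None,x.mean() if len(x) else None)
E
```

```text
0.0237 [199.2 357.7]
0.05 [205.3 395.8]
0.075 [210.8 430.2]
0.1017 [216.4 465. ]
[array([220.3, 486.6]), array([197.4, 472.8]), array([204. , 509.5])]
395 200 244 222.0
405 203 244 220.3
415 203 226 214.5
425 205 228 216.5
435 207 229 218.0
445 209 231 220.0
455 212 232 222.0
465 213 232 222.5
```

The rod sits in line with the hole: the shank extrapolates to (226,488) in the crop, against the hole's centre at (227,490). I lower it in.

Request:
{"name": "jog_arm", "arguments": {
  "gripper": [0.005,0.005,0.005,0.005,0.005,0.005,0.005],
  "slide": [
    [-0.0004,0.004,0.0007],
    [0,0.004,0],
    [0,0.004,0],
    [0,0.004,0],
    [0,0.004,0],
    [0,0,0],
    [0,0,0]
  ],
  "twist": [
    [0,0,0],
    [0,0,0],
    [0,0,0],
    [0,0,0],
    [0,0,0],
    [0,0,0],
    [0,0,0]
  ]
}}

```text
clock: 21.08
position: [0.4322, 0.3282, 0.1774]
tcp_rot: [0.704, -0.703, -0.068, 0.067]
ft_force: [0.2, -0.2, -0.9]
finger_gap: 0.16
```

```bash
python3 - <<'E'
from h import *
plan([.4319,.3279,.1057],101)
E
```

```text
t 21.08 pos [0.4322 0.3282 0.1774] F [ 0.18 -0.17 -0.85] M [-0.02 -0.04  0.  ] gap 0.16 j [-0.86  0.26  0.15  1.86 -0.05  1.02  1.08]
slide now mm [-0.5 71.7 -0.4] | after twist [-0.3 71.7 -0.3] | twist rad [-0.0014 -0.0006  0.0019]  jawyaw 100.97 tooly [ 0.0016  0.0017 -1.    ]
```

Request:
{"name": "jog_arm", "arguments": {
  "gripper": [0.005,0.005,0.005,0.005,0.005,0.005],
  "slide": [
    [-0.0003,0.006,-0.0003],
    [0,0.006,0],
    [0,0.006,0],
    [0,0.006,0],
    [0,0.006,0],
    [0,0,0]
  ],
  "twist": [
    [-0.001,0,0.002],
    [0,0,0],
    [0,0,0],
    [0,0,0],
    [0,0,0],
    [0,0,0]
  ]
}}

```text
clock: 21.58
position: [0.4319, 0.3278, 0.1442]
tcp_rot: [0.704, -0.704, -0.067, 0.068]
ft_force: [0.1, -0.0, -0.9]
finger_gap: 0.155
```

Request:
{"name": "jog_arm", "arguments": {
  "gripper": [0.005,0.005,0.005,0.005,0.005,0.005],
  "slide": [
    [0,0.006,0],
    [0,0.006,0],
    [0,0.006,0],
    [0,0.006,0],
    [0,0,0],
    [0,0,0]
  ],
  "twist": [
    [0,0,0],
    [0,0,0],
    [0,0,0],
    [0,0,0],
    [0,0,0],
    [0,0,0]
  ]
}}

```text
clock: 22.08
position: [0.4317, 0.3277, 0.1169]
tcp_rot: [-0.704, 0.704, 0.067, -0.068]
ft_force: [-0.2, 0.1, -0.9]
finger_gap: 0.156
```

```bash
python3 - <<'E'
from h import *
plan([.4319,.3279,.1057],101)
E
```

```text
t 22.08 pos [0.4317 0.3277 0.1169] F [-0.16  0.11 -0.87] M [-0.   -0.03  0.03] gap 0.156 j [-0.85  0.33  0.15  1.92 -0.06  0.9   1.09]
slide now mm [ 0.3 11.2  0.1] | after twist [ 0.2 11.2  0.1] | twist rad [ 0.0003 -0.0005 -0.0011]  jawyaw 100.97 tooly [-1.1e-03 -5.0e-04 -1.0e+00]
```

Request:
{"name": "jog_arm", "arguments": {
  "gripper": [0.005,0.005,0.005,0.005,0.005],
  "slide": [
    [0.0002,0.003,0],
    [0,0.003,0],
    [0,0.003,0],
    [0,0.001,0],
    [0,0,0]
  ],
  "twist": [
    [0,0,0],
    [0,0,0],
    [0,0,0],
    [0,0,0],
    [0,0,0]
  ]
}}

```text
clock: 22.5
position: [0.4324, 0.3282, 0.1065]
tcp_rot: [0.704, -0.704, -0.068, 0.068]
ft_force: [-0.1, 0.4, -1.3]
finger_gap: 0.162
```

Request:
{"name": "jog_arm", "arguments": {
  "gripper": [0.005,0.005,0.005],
  "slide": [
    [0,0.001,0],
    [0,0.001,0],
    [0,0.001,0]
  ],
  "twist": [
    [0,0,0],
    [0,0,0],
    [0,0,0]
  ]
}}

```text
clock: 22.75
position: [0.4326, 0.3283, 0.1055]
tcp_rot: [0.704, -0.704, -0.067, 0.068]
ft_force: [-2.4, -1.7, 7.9]
finger_gap: 0.162
```

Seated: about 8 N at TCP z = 0.1055, against 0.1057 at the grasp. I release and withdraw.

Request:
{"name": "jog_arm", "arguments": {
  "gripper": [0.005,0.02,0.035,0.05,0.05,0.05],
  "slide": [
    [0,0,0],
    [0,0,0],
    [0,0,0],
    [0,0,0],
    [0,0,0],
    [0,0,0]
  ],
  "twist": [
    [0,0,0],
    [0,0,0],
    [0,0,0],
    [0,0,0],
    [0,0,0],
    [0,0,0]
  ]
}}

```text
clock: 23.25
position: [0.4337, 0.3292, 0.1067]
tcp_rot: [0.705, -0.703, -0.068, 0.067]
ft_force: [0.9, -0.1, 0.6]
finger_gap: 0.586
```

```bash
python3 - <<'E'
from h import *
plan([.4319,.3279,.21],101)
E
```

```text
t 23.25 pos [0.4337 0.3292 0.1067] F [ 0.94 -0.08  0.64] M [0.   0.   0.01] gap 0.586 j [-0.85  0.34  0.15  1.93 -0.07  0.87  1.09]
slide now mm [  -1.7 -103.3   -0.7] | after twist [  -2.  -103.3   -0.9] | twist rad [-0.0027 -0.0008  0.0028]  jawyaw 100.95 tooly [ 0.0022  0.0032 -1.    ]
```

Now I go up, then back out of the way in -x.

Request:
{"name": "jog_arm", "arguments": {
  "gripper": [0.05,0.05,0.05,0.05,0.05,0.05,0.05,0.05,0.05,0.05,0.05,0.05],
  "slide": [
    [0,-0.012,0],
    [0,-0.015,0],
    [0,-0.02,0],
    [0,-0.025,0],
    [0,-0.025,0],
    [0,-0.02,0],
    [-0.02,0,0.02],
    [-0.02,0,0.03],
    [-0.02,0,0.03],
    [-0.02,0,0.03],
    [0,0,0],
    [0,0,0]
  ],
  "twist": [
    [0,0,0],
    [0,0,0],
    [0,0,0],
    [0,0,0],
    [0,0,0],
    [0,0,0],
    [0,0,0],
    [0,0,0],
    [0,0,0],
    [0,0,0],
    [0,0,0],
    [0,0,0]
  ]
}}

```text
clock: 24.25
position: [0.3322, 0.4238, 0.2292]
tcp_rot: [0.705, -0.703, -0.066, 0.064]
ft_force: [1.3, -0.1, 0.5]
finger_gap: 0.58
```

```bash
python3 - <<'E'
from h import *
plan([.4319,.3279,.21],101)
s,t=grab_frame("side"),grab_frame("top")
cv2.imwrite("pics/fin.png",np.hstack([crop(s,90,90,190,240,2),crop(t,80,20,190,240,2)]))
E
```

```text
t 24.25 pos [0.3322 0.4238 0.2292] F [ 1.32 -0.1   0.49] M [-0.02 -0.04  0.04] gap 0.58 j [-1.05  0.2   0.07  1.81 -0.01  1.13  0.78]
slide now mm [  80.4   19.1 -112.6] | after twist [  79.6   19.2 -113.2] | twist rad [-0.0032 -0.008   0.0035]  jawyaw 100.54 tooly [ 0.0029  0.0038 -1.    ]
```

View pics/fin.png

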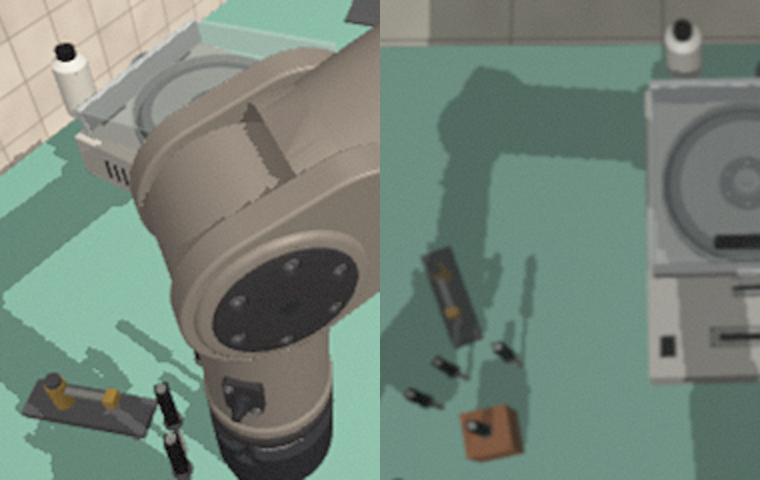

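The top view shows the rod upright in its block, with its handle at (130,234) as at the start. The guard's bar is raised clear of the deck, and the gripper touches nothing.

```bash
python3 -c "
from rig import order
print(order.hand_in())"
```

```text
the job is handed in; nothing more can be done
None
```

The guard is released and up, and the release rod is back upright in its block with the gripper off it. I handed the job in at about 24.4 s on the robot's clock.

- **Rod:** I took the rod standing in the wooden block, which is the one nearest the base, and lowered it through the slot without any contact force.
- **Latch:** I felt along under the slot and touched the tab's side with about 4 N. Its middle was about 5 mm to the -y side of the slot's centre, and its top about 26 mm below the deck. Pressing it took at most about 9.5 N in the readings, over about 8 to 9 mm, until the guard sprang up.
- **Return:** The rod's collar seated at about 8 N, at a TCP height of 105.5 mm against 105.7 mm when I first gripped it.

**Last checks:** the final top picture shows the rod in its block at its starting pixel, the guard still raised, and the gripper clear. The arm hid the block in the final side view, so "fully home" rests on the top view and on the seating height and force. I did not re-measure the jar, loupe and tang; the arm never went near the jar and tang, and the loupe sat undisturbed in the slot-side pictures.

**Disagreements:** the two cameras differed by about 1.5 mm on the slot, and I settled that using the rod's known position. During the press the rod drifted about 2 mm in x, with 2 to 3 N of side force.

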